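Rake two stir bars out from under the low bench shelf

TASK

Two white stir bars have rolled under the low clear shelf on the bench. Take the long-handled scoop by its black handle, reach its head in under the shelf and behind both bars, and with it draw both bars out onto the bench just in front of the shelf, fully clear of its front edge. Do not knock the scoop or the arm against the shelf or what stands on it, and finally leave the scoop lying flat on the bench, its head out from under the shelf too.

Things in the scene. Friction and masses are not known exactly. Their poses are not given: they have to be found in the camera images.
- scoop_grip (a point): Grip centre of the long-handled scoop (180 g, near its balance point), 27 mm above the bench as it lies flat. The black handle is a bar 22 mm wide (y), 12 to 42 mm above the bench, from 110 mm behind this point to 40 mm ahead, with a foot at its rear end; grip it across its width. x runs along the handle to the head, z up. A 9 mm steel shaft at this height leads to the head.
- scoop_head (a point): Middle of the head's upright back plate (140 wide, 30 high, 4 mm thick), 215 mm ahead of scoop_grip along x, 12 mm lower; its lower edge, 15 mm below, rests on the bench. Two cheeks, 132 mm apart inside, 24 mm high, run 45 mm from the plate towards the handle. No floor: open below and towards the handle, it gathers what lies between the cheeks when drawn back. Axes as scoop_grip.
- bar_a_centre (a point): Centre of a white coated stir bar, 38 mm long (its y axis), 8 mm wide and high, lying on the bench under the shelf, 30 to 70 mm in from the front edge.
- bar_b_centre (a point): Centre of the other, identical stir bar, lying beside the first (centres 40 to 80 mm apart, both close to the middle of the shelf's width).
- shelf: Fixed low shelf: clear sheet 260 mm wide (y), 140 deep (x), on two side panels, 234 mm free between them, open in front and behind. Origin: on the bench under the middle of the front edge, which faces the robot; x points level in under the shelf, z up. Clear height 70 mm under the aluminium front trim, 78 behind it; top at 86 mm; two 126 mm jars and a bottle stand on its rear half.

How it is judged:
On the way:
1. the scoop's head is in under the shelf, its back plate more than 30 mm in from the front edge (x of scoop_head in the frame of shelf above 0.03 m and height (world z) of scoop_head below 0.07 m and y of scoop_head in the frame of shelf between -0.12 and 0.12 m), for 0.2 s.
At the end, for the whole second after the job is handed in: Both stir bars lie on the bench in front of the shelf, their centres 12 to 200 mm in front of its front edge and within 200 mm of its middle sideways; the scoop lies flat on the bench (within 10 degrees), its back plate in front of the shelf's front edge; all at rest (x of bar_a_centre in the frame of shelf between -0.2 and -0.012 m and y of bar_a_centre in the frame of shelf between -0.2 and 0.2 m and height (world z) of bar_a_centre between -0.01 and 0.016 m and x of bar_b_centre in the frame of shelf between -0.2 and -0.012 m and y of bar_b_centre in the frame of shelf between -0.2 and 0.2 m and height (world z) of bar_b_centre between -0.01 and 0.016 m and x of scoop_head in the frame of shelf below 0 m and height (world z) of scoop_grip below 0.045 m and height (world z) of scoop_head between 0 and 0.033 m and angle between scoop_grip's own z axis and vertical below 0.17 rad and linear speed of each of scoop, bar_a, bar_b below 0.02 m/s); the robot touches nothing.
It fails at once if a stir bar is moved with the fingers instead of the scoop (more than 2 N) (contact force between the fingers and bar_a above 2 N or contact force between the fingers and bar_b above 2 N).
It fails at once if the scoop strikes the shelf or what stands on it (more than 5 N) (contact force between scoop and shelf above 5 N).
It fails at once if the arm or gripper strikes the shelf or what stands on it (more than 5 N) (contact force between any of the arm, the fingers and shelf above 5 N).
It also fails if it takes over 42 s, if anything falls off the work surface, if the arm or the gripper's body presses on something with over 40 N, if the wrist force passes 120 N, or if a joint passes its speed limit or range.

ROBOT

A 7-joint arm with a two-finger parallel gripper is mounted at the origin on a cart in front of the work surface, level with it; the furniture and walls round the work are solid. World frame = base frame: x ahead of the robot, y to its left, z up, the work surface at z = 0. Lengths are in m, angles in rad, forces in N, time in s.
With the tool pointing down it reaches from about 0.425 to 0.875 m from the base axis. Payload 8.4 kg.
Tool frame: the origin (TCP) lies at the very end of the fingers, on their centre line; the grasp point (between the pads) lies bot.pinch_z behind it (bot.pinch_z is the distance from the TCP to the grasp point, in m); z points along the fingers, x is the direction in which the jaws open and shut, and the axes are right-handed (so a half turn about z gives the same grasp; the last joint's range is limited). The gripper opens to 87 mm and grips with 3 to 60 N. Pads are 19 mm wide; open, the fingers measure 117 mm over their backs; the gripper's body (75 mm by 190 mm) begins 51 mm behind the grasp point.
Start: joints at [-1.377, 0.333, 0.04, 1.465, -0.013, 1.343, -0.059], TCP at [0.188, 0.622, 0.223] pointing down, gripper open.
Joint ranges: [-2.58, 2.58], [-0.38, 2.09], [-1.3, 1.39], [0.25, 2.4], [-1.5, 4.64], [0.08, 2.09], [-2.65, 2.65]. Speed limits (rad/s): [2.22, 2.22, 2.79, 2.79, 3.14, 3.14, 3.14].

INTERFACE

Orientations are given as [roll, pitch, yaw] about the fixed x, y, z axes, in that order (R = Rz(yaw) Ry(pitch) Rx(roll)).
In Python, from cell import readout, capture, calibration, workorder, bot gives the robot as it stands.
- The arm moves only by the tool jog_arm, never from a script. Its argument "deltas" is a list of rows, each a list of 2 entries, a list of its own where there are three numbers: the shift along the world's x, y, z in cm, then the turn about the world's z in rad. In form: [[[x, y, z], twist], ...]. A call has 1 to 20 rows; each row is the pose to reach, as a shift and turn from the pose measured when the call began; what a row does not reach only later rows make up. A row lasts 1/8 s, in which the tool goes at most 62.5 mm and 10.7 degrees, less where a joint would pass 70% of its speed; a pose out of reach is approached as far as the arm can. A call with a gripper value outside its range is refused whole. "fingers" is the finger opening in cm, from 0 to 8.7, set as the call begins (left out, the last holds). The fingers move at their own pace and stop on an object; "squeeze" is the grip in N (left out, the last holds). Time passes only in rows, so rows that repeat a pose let the fingers close. It gives the time, the measured TCP pose, the force and the opening at its end, in the units of the state.
- readout.read_state(): the state, without advancing time (a new reading comes with each control period).
- capture(name): name is "side" or "top" or "wrist"; returns (picture, depth): 420x560x3 uint8, red, green, blue; 420x560 float32, m along the optical axis (not along the pixel's ray), 0 where there is no reading.
- calibration(name): a dict with "mtx" (3x3 intrinsics, pixels), "world_to_cam" (4x4, takes a point from world to camera coordinates). Camera axes: x right, y up, looking along -z (the intrinsics and any distortion apply to the point x, -y, -z); pixel columns grow to the right and rows downward; lengths in m; the calibration is good to about 2 mm. A picture is of the moment at which its call begins: read the wrist's pose just before it. calibration takes no time and is no camera call; for the wrist camera it gives the pose at the moment of the call.
- workorder.close_job(): hands the job in, once; it reports no verdict.
The state is a dict: "time_s": time; "joint_pos": joint angles; "qvel": joint speeds; "tau": joint torques, N m; "tool_pos": TCP position; "tcp_rot": TCP orientation; "force": force on the tool from outside, world axes, zero at the start; "moment": the same for the moment, N m; "opening": opening from 0.0 (shut) to 1.0 (fully open).
Only numpy, scipy, OpenCV 4.12 (cv2) and the standard library are available. Lean on these libraries where they do the work, as an engineer would, in place of code of your own. Each camera call takes 0.05 s, during which the arm holds its last target.

## Working session

There is one attempt and no reset: what is moved stays moved. The work goes in short steps, Python scripts to look and compute and a tool call to move; the robot and the scene stay as the last step left them, time stands still between calls to the robot, and variables do not carry over. Pictures are saved under pics/ and viewed, and the job is handed in when it is done.

Besides the shell and the picture viewer there is one more tool, called in YAML: its name, and indented under it one key for each argument. jog_arm: Moves the arm, as the interface text tells. Its arguments: {"type":"object","properties":{"deltas":{"type":"array","items":{"type":"array"}},"fingers":{"type":"number"},"squeeze":{"type":"number"}},"required":["deltas"]}

```bash
mkdir -p pics; ls
cat > h.py <<'E'
import numpy as np,cv2
from cell import readout,capture,calibration,workorder,bot
def snap(n,f):
    c=calibration(n); p,d=capture(n)
    cv2.imwrite(f'pics/{f}.png',p[:,:,::-1]); np.savez(f'pics/{f}.npz',p=p,d=d,m=c['mtx'],w=c['world_to_cam'])
def ray(f,u,v):
    z=np.load(f'pics/{f}.npz');k=z['m'];W=np.linalg.inv(z['w'])
    r=np.array([(u-k[0,2])/k[0,0],-(v-k[1,2])/k[1,1],-1.])
    return W[:3,3],W[:3,:3]@r,z['d'][int(round(v)),int(round(u))]
def atz(f,u,v,h):
    o,r,_=ray(f,u,v); return o+r*(h-o[2])/r[2]
def atd(f,u,v):
    o,r,d=ray(f,u,v); return o+r*d
E
python3 - <<'E'
from h import *
s=readout.read_state();print(s, bot.pinch_z, calibration('top'))
snap('top','top0');snap('side','side0');snap('wrist','wrist0')
E
```

```text
pics
{'time_s': 0.0, 'joint_pos': array([-1.37720843,  0.33390127,  0.03988212,  1.46630872, -0.01339448,
        1.34328223, -0.05852537]), 'qvel': array([-2.20392870e-03,  9.91838492e-04,  9.90103007e-05, -2.16083268e-03,
        1.17203598e-03, -1.37208233e-03,  6.04266035e-04]), 'tau': array([-2.89229793e-04, -6.56348777e+01,  1.33507680e+00, -4.03811181e+01,
       -5.97939757e-02,  4.46207158e-02,  1.67252474e-04]), 'tool_pos': array([0.1875019 , 0.62186587, 0.22164729]), 'tcp_rot': array([3.14147396e+00, 1.62925741e-03, 1.27795864e+00]), 'force': array([ 0.93744816, -0.54041096, -0.93416713]), 'moment': array([-0.02483352, -0.0126685 ,  0.01811863]), 'opening': 0.9982216325664055} 0.0187 {'mtx': array([[392.11243167,   0.        , 280.82352305],
       [  0.        , 392.11243167, 204.72419241],
       [  0.        ,   0.        ,   1.        ]]), 'world_to_cam': array([[-2.63575257e-02, -9.99650628e-01, -1.97567925e-03,
         2.26782118e-01],
       [ 9.94583712e-01, -2.64226004e-02,  1.00524057e-01,
        -6.05190285e-01],
       [-1.00541139e-01,  6.84587014e-04,  9.94932666e-01,
        -8.49937075e-01],
       [ 0.00000000e+00,  0.00000000e+00,  0.00000000e+00,
         1.00000000e+00]])}
```

View pics/top0.png

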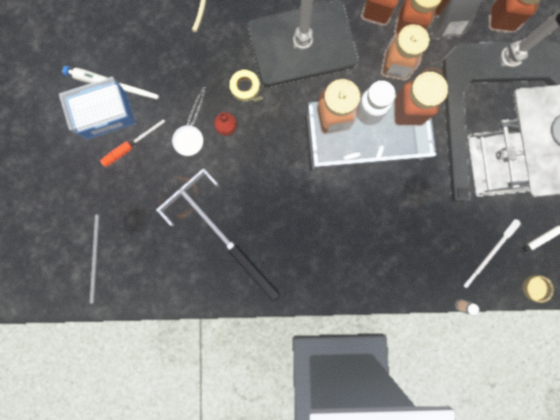

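View pics/side0.png

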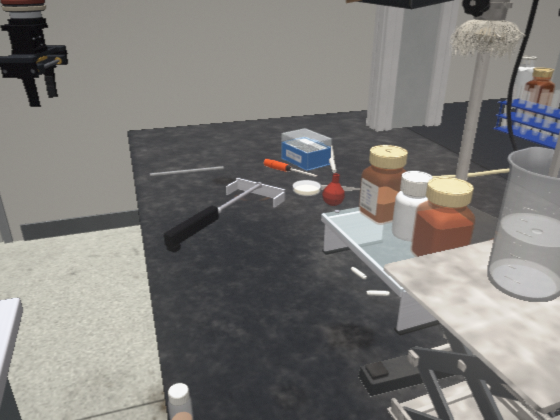

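View pics/wrist0.png

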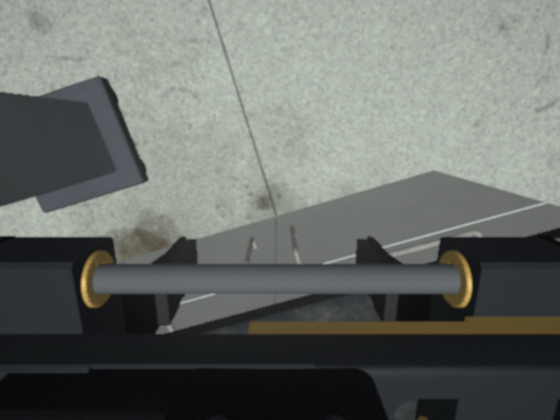

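Run:
```python
from h import *
p=cv2.imread('pics/top0.png')
a=cv2.resize(p[150:310,140:300],(800,800),interpolation=cv2.INTER_CUBIC)[:,:]
cv2.imwrite('pics/c1.png',cv2.resize(p[160:310,140:300],(640,600),interpolation=cv2.INTER_CUBIC))
cv2.imwrite('pics/c2.png',cv2.resize(p[70:180,295:445],(750,550),interpolation=cv2.INTER_CUBIC))
for u,v in [(160,211),(208,171),(231,245),(275,297)]:print(u,v,atz('top0',u,v,.03))
```

```text
160 211 [0.60409719 0.48228024 0.03      ]
208 171 [0.69229821 0.37379345 0.03      ]
231 245 [0.5239471  0.32389552 0.03      ]
275 297 [0.40782603 0.22883984 0.03      ]
```

View pics/c1.png

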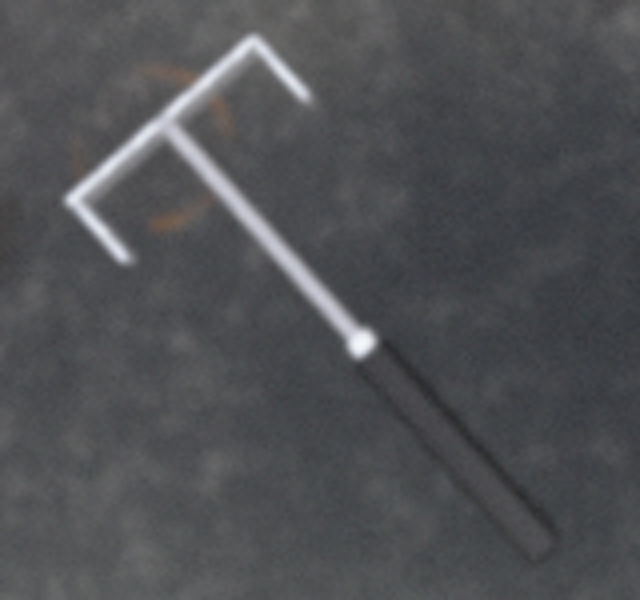

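View pics/c2.png

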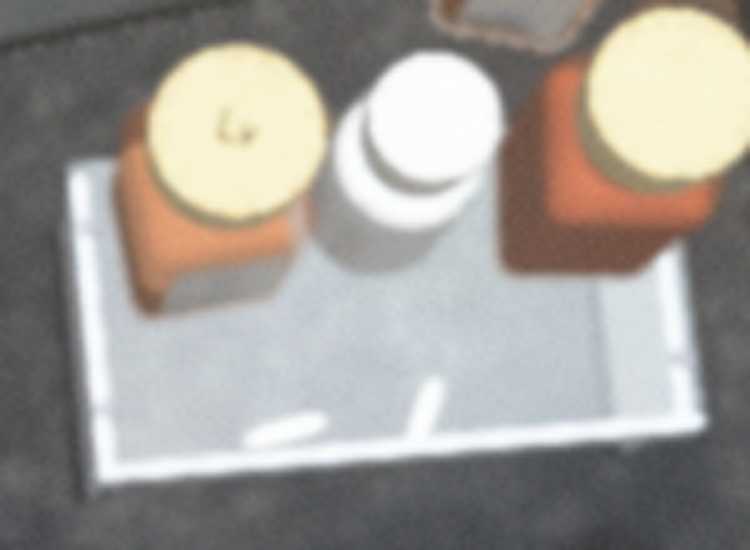

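Run:
```python
from h import *
P=lambda *a:print(np.round(a,4))
L=atz('top0',158,210,.03);R=atz('top0',203.75,169.5,.03);F=atz('top0',230.5,245.7,.037);B=atz('top0',275.75,298.75,.042)
P(L,R,np.linalg.norm(L-R));P(F,B);M=(L+R)/2;P(M, np.linalg.norm(M[:2]-B[:2]), np.linalg.norm(F[:2]-B[:2]))
print('yaw',np.arctan2(*(M-B)[1::-1]),np.arctan2(*(L-R)[1::-1])-np.pi/2)
SL=atz('top0',315,166,.086);SR=atz('top0',436,155.6,.086);P(SL,SR,np.linalg.norm(SL-SR))
ang=np.arctan2(*(SL-SR)[1::-1])-np.pi/2;o=(SL+SR)/2;print('shelf',o,ang)
for u,v in [(343.6,158),(360.6,154),(382.4,146),(377.6,157.4)]:
  q=atz('top0',u,v,.006)-o; P(atz('top0',u,v,.006)[:2],[q[0]*np.cos(ang)+q[1]*np.sin(ang),-q[0]*np.sin(ang)+q[1]*np.cos(ang)])
p=cv2.imread('pics/side0.png')
cv2.imwrite('pics/c3.png',cv2.resize(p[190:340,300:460],(800,750),interpolation=cv2.INTER_CUBIC)[:600])
cv2.imwrite('pics/c4.png',cv2.resize(p[160:260,140:300],(800,500),interpolation=cv2.INTER_CUBIC))
```

```text
Traceback (most recent call last):
ValueError: setting an array element with a sequence. The requested array has an inhomogeneous shape after 1 dimensions. The detected shape was (3,) + inhomogeneous part.
```

Run:
```python
from h import *
def P(*a):print([np.round(x,4) for x in a])
L=atz('top0',158,210,.03);R=atz('top0',203.75,169.5,.03);F=atz('top0',230.5,245.7,.037);B=atz('top0',275.75,298.75,.042)
P(L,R,np.linalg.norm(L-R));P(F,B);M=(L+R)/2;P(M, np.linalg.norm(M[:2]-B[:2]), np.linalg.norm(F[:2]-B[:2]))
print('yaw',np.arctan2(*(M-B)[1::-1]),np.arctan2(*(L-R)[1::-1])-np.pi/2)
SL=atz('top0',315,166,.086);SR=atz('top0',436,155.6,.086);P(SL,SR,np.linalg.norm(SL-SR))
ang=np.arctan2(*(SL-SR)[1::-1])-np.pi/2;o=(SL+SR)/2;print('shelf',o,ang)
for u,v in [(343.6,158),(360.6,154),(382.4,146),(377.6,157.4)]:
  q=atz('top0',u,v,.006)-o; P(atz('top0',u,v,.006)[:2],[q[0]*np.cos(ang)+q[1]*np.sin(ang),-q[0]*np.sin(ang)+q[1]*np.cos(ang)])
p=cv2.imread('pics/side0.png')
cv2.imwrite('pics/c3.png',cv2.resize(p[190:340,300:460],(640,600),interpolation=cv2.INTER_CUBIC)[:600])
cv2.imwrite('pics/c4.png',cv2.resize(p[160:260,140:300],(800,500),interpolation=cv2.INTER_CUBIC))
```

```text
[array([0.6065, 0.4868, 0.03  ]), array([0.696 , 0.3834, 0.03  ]), np.float64(0.1368)]
[array([0.5224, 0.3241, 0.037 ]), array([0.4056, 0.2271, 0.042 ])]
[array([0.6512, 0.4351, 0.03  ]), np.float64(0.3219), np.float64(0.1519)]
yaw 0.7027515554493048 0.7137966985786219
[array([0.6861, 0.1359, 0.086 ]), array([ 0.7017, -0.1224,  0.086 ]), np.float64(0.2588)]
shelf [0.69393414 0.00678533 0.086     ] 0.060230680017657745
[array([0.7193, 0.0611]), array([0.0286, 0.0527])]
[array([0.7277, 0.021 ]), array([0.0346, 0.0122])]
[array([ 0.7454, -0.0309]), array([ 0.0491, -0.0408])]
[array([ 0.7186, -0.0183]), array([ 0.0231, -0.0265])]
```

View pics/c3.png

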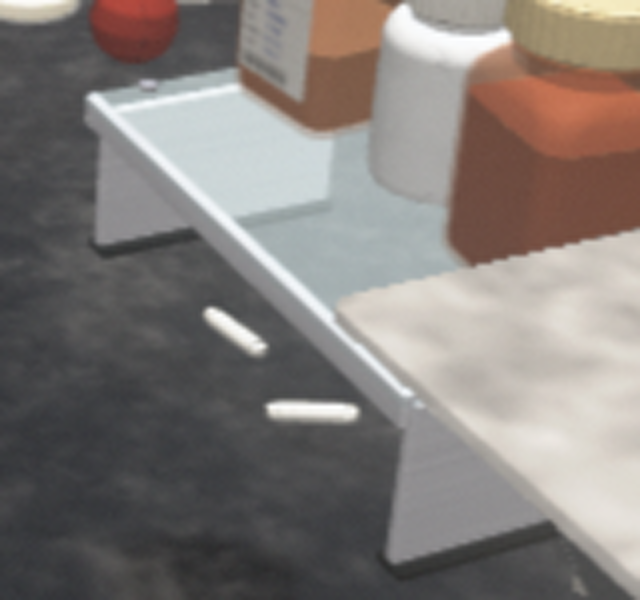

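View pics/c4.png

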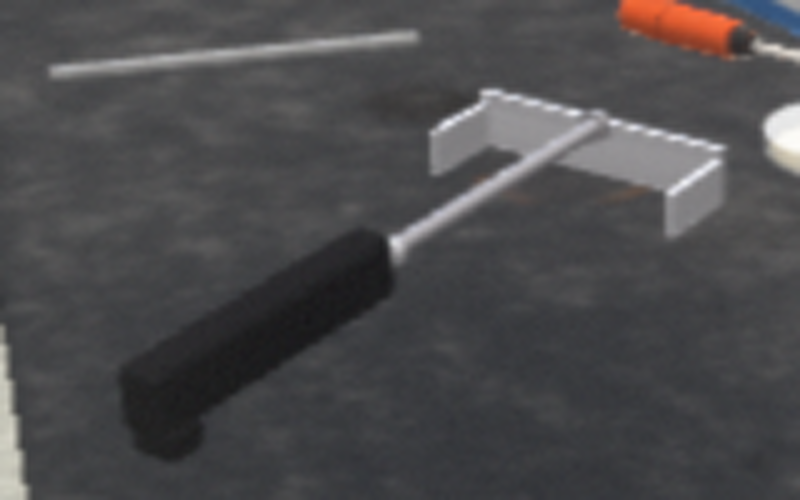

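Run:
```python
from h import *
def P(*a):print([np.round(x,4) for x in a])
o=np.array([.694,.0068,0]);ang=.06
def sh(w):
  q=w-o;return np.array([q[0]*np.cos(ang)+q[1]*np.sin(ang),-q[0]*np.sin(ang)+q[1]*np.cos(ang)])
for u,v in [(352,268.75),(365.75,277.5),(367,292.5),(388.75,293)]:
  w=atz('side0',u,v,.004);P(w,sh(w))
# shelf from side: corner top-left outer, right
for u,v,h in [(322.5,214.5,.086),(402,291,.086),(325,252,0),(397.5,333,0)]:
  w=atz('side0',u,v,h);P('shelf',w,sh(w))
for u,v,h in [(171,240,.042),(217,206.5,.042),(236,178.5,.03),(284.5,190,.03)]:P('scoop',atz('side0',u,v,h),atd('side0',u,v))
for v in range(300,345,5):P(atd('top0',250,v),atd('top0',340,v))
P('handle',atd('top0',255,274))
```

```text
[array([0.7192, 0.0593, 0.004 ]), array([0.0283, 0.0509])]
[array([0.7301, 0.0261, 0.004 ]), array([0.0372, 0.0171])]
[array([ 0.7114, -0.0151,  0.004 ]), array([ 0.0161, -0.0229])]
[array([ 0.7459, -0.0276,  0.004 ]), array([ 0.0497, -0.0374])]Traceback (most recent call last):
  File "<stdin>", line 10, in <module>
  File "<stdin>", line 2, in P
    return _wrapfunc(a, 'round', decimals=decimals, out=out)
    return _wrapit(obj, method, *args, **kwds)
    result = getattr(arr, method)(*args, **kwds)
numpy._core._exceptions._UFuncNoLoopError: ufunc 'multiply' did not contain a loop with signature matching types (dtype('<U5'), dtype('float64')) -> None
```

jog_arm:
  deltas:
    - [[3,-3,0],0.1]
    - [[6,-6.5,0],0.2]
    - [[9,-9.5,0],0.3]
    - [[12,-13,-1],0.4]
    - [[15,-16,-2],0.5]
    - [[18,-19.5,-3],0.6]
    - [[21,-22.5,-4],0.7]
    - [[24,-26,-5],0.8]
    - [[27,-29,-6],0.9]
    - [[30.1,-32.5,-7],1.0]
    - [[30.1,-32.5,-7],1.0]
    - [[30.1,-32.5,-7],1.0]

```text
time_s: 1.65
tool_pos: [0.4882, 0.2973, 0.1517]
tcp_rot: [-3.141, 0.001, 2.277]
force: [-0.8, 1.0, 0.0]
opening: 1.003
```

Run:
```python
from h import *
def P(*a):print([x if isinstance(x,str) else np.round(x,4) for x in a])
o=np.array([.694,.0068,0]);ang=.06
def sh(w):
  q=w-o;return np.array([q[0]*np.cos(ang)+q[1]*np.sin(ang),-q[0]*np.sin(ang)+q[1]*np.cos(ang)])
for u,v,h in [(322.5,214.5,.086),(402,291,.086),(325,252,0),(397.5,333,0)]:
  w=atz('side0',u,v,h);P('shelf',w,sh(w))
for u,v,h in [(171,240,.042),(217,206.5,.042),(236,178.5,.03),(284.5,190,.03)]:P('scoop',atz('side0',u,v,h),atd('side0',u,v))
for v in range(300,345,5):P(atd('top0',250,v),atd('top0',340,v))
P('handle',atd('top0',255,274))
snap('wrist','w1')
```

```text
['shelf', array([0.6867, 0.1309, 0.086 ]), array([0.0002, 0.1243])]
['shelf', array([ 0.7012, -0.1269,  0.086 ]), array([-0.0008, -0.1339])]
['shelf', array([0.6978, 0.1351, 0.    ]), array([0.0115, 0.1279])]
['shelf', array([ 0.7104, -0.1177,  0.    ]), array([ 0.0089, -0.1253])]
['scoop', array([0.4111, 0.199 , 0.042 ]), array([0.4123, 0.2171, 0.0319])]
['scoop', array([0.5219, 0.3149, 0.042 ]), array([ 0.5379,  0.4059, -0.0023])]
['scoop', array([0.6034, 0.4833, 0.03  ]), array([0.6052, 0.4915, 0.0265])]
['scoop', array([0.696 , 0.3795, 0.03  ]), array([0.6972, 0.3833, 0.0282])]
[array([0.3989, 0.2862, 0.0014]), array([0.3935, 0.0824, 0.0011])]
[array([ 0.3875,  0.2866, -0.0004]), array([ 0.3821,  0.0825, -0.0014])]
[array([0.3766, 0.2867, 0.0007]), array([0.3713, 0.0832, 0.0008])]
[array([0.3655, 0.2869, 0.0006]), array([ 0.232 , -0.0172, -0.716 ])]
[array([ 0.2215,  0.3471, -0.7174]), array([ 0.2107, -0.0176, -0.7245])]
[array([ 0.2022,  0.3473, -0.7153]), array([ 0.1909, -0.0168, -0.7247])]
[array([ 0.1816,  0.3481, -0.7201]), array([ 0.1714, -0.0158, -0.7235])]
[array([0.5224, 0.2113, 0.9069]), array([ 0.1702, -0.0037, -0.6424])]
[array([ 0.1419,  0.349 , -0.722 ]), array([ 1.578e-01,  6.000e-04, -6.163e-01])]
['handle', array([0.4599, 0.2707, 0.045 ])]
```

View pics/w1.png

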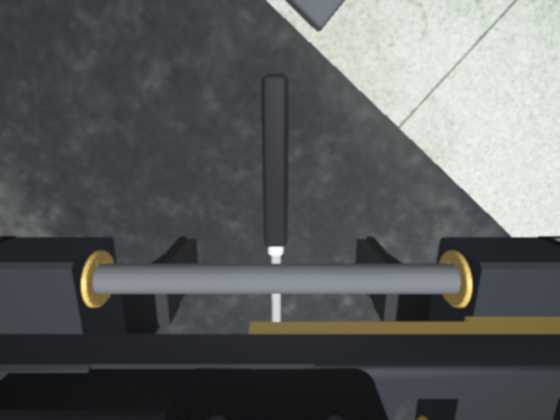

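Run:
```python
from h import *
B=atz('w1',275,76,.042);F=atz('w1',276,245,.042);d=F-B;y=np.arctan2(d[1],d[0]);n=d/np.linalg.norm(d)
print(B,F,np.linalg.norm(d),y,B+.11*n,F-.04*n)
```

```text
[0.40745012 0.22576203 0.042     ] [0.51662046 0.31987957 0.042     ] 0.14413977634219174 0.7114862943688554 [0.49076326 0.29758765 0.042     ] [0.48632477 0.29376116 0.042     ]
```

jog_arm:
  deltas:
    - [[0,0,-3],0]
    - [[0,0,-6],0]
    - [[0.1,-0.1,-9],0]
    - [[0.1,-0.1,-11],0]
    - [[0.1,-0.1,-13],0]
    - [[0.1,-0.1,-14.3],0]
    - [[0.1,-0.1,-14.3],0]
    - [[0.1,-0.1,-14.3],0]

```text
time_s: 2.7
tool_pos: [0.4891, 0.2976, 0.0096]
tcp_rot: [3.14, 0.001, 2.279]
force: [0.1, 0.4, 0.4]
opening: 0.999
```

jog_arm:
  deltas:
    - [[0,0,0],0]
    - [[0,0,0],0]
    - [[0,0,0],0]
    - [[0,0,0],0]
    - [[0,0,0],0]
    - [[0,0,0],0]
    - [[0,0,0],0]
    - [[0,0,0],0]
  fingers: 0
  squeeze: 50

```text
time_s: 3.7
tool_pos: [0.4891, 0.2975, 0.0096]
tcp_rot: [3.141, 0.001, 2.279]
force: [-0.2, 0.6, 0.1]
opening: 0.245
```

jog_arm:
  deltas:
    - [[0,0,0.7],0]
    - [[0,0,1.4],0]
    - [[0,0,2],0]
    - [[0,0,2],0]
    - [[0,0,2],0]

```text
time_s: 4.32
tool_pos: [0.489, 0.2975, 0.0296]
tcp_rot: [3.141, 0.001, 2.279]
force: [-0.1, -0.7, -1.8]
opening: 0.248
```

Run:
```python
from h import *
snap('top','top1');snap('side','side1')
p=cv2.imread('pics/side1.png')
cv2.imwrite('pics/c5.png',cv2.resize(p[120:270,140:340],(800,600),interpolation=cv2.INTER_CUBIC))
```

```text
(no output)
```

View pics/c5.png

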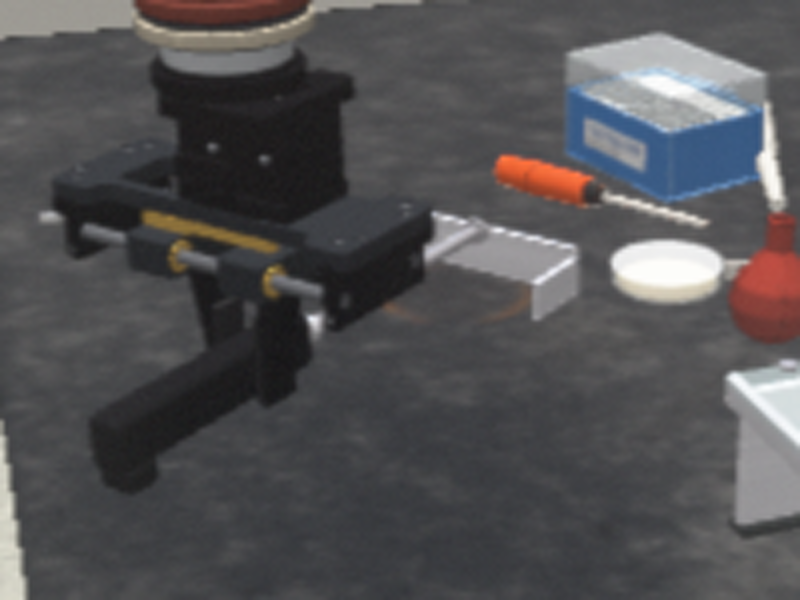

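View pics/top1.png

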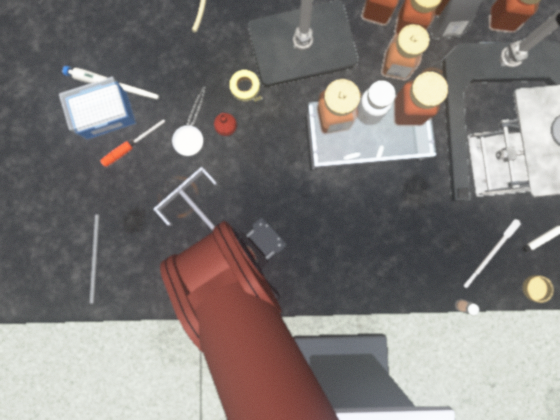

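Run:
```python
from h import *
p=cv2.imread('pics/top1.png')
cv2.imwrite('pics/c6.png',cv2.resize(p[155:235,145:245],(800,640),interpolation=cv2.INTER_CUBIC)[:600])
```

```text
(no output)
```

View pics/c6.png

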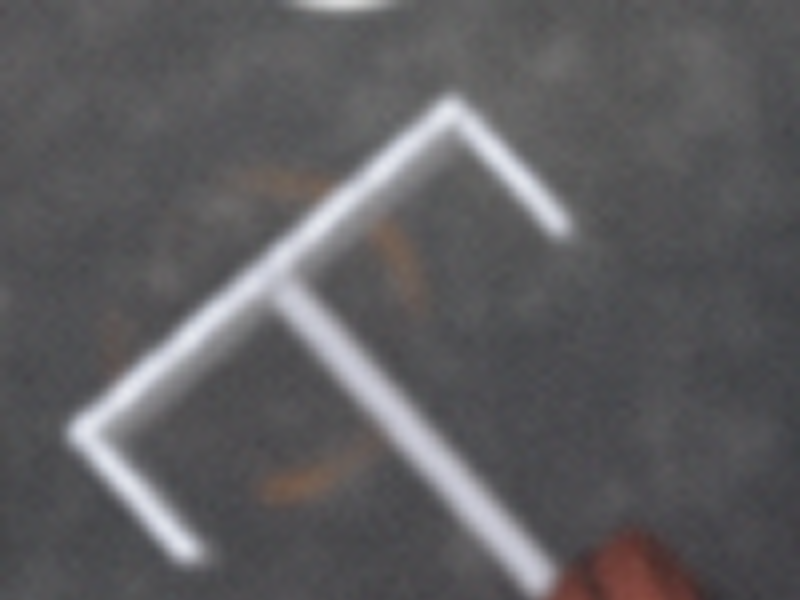

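Run:
```python
from h import *
for h in (.04,.05,.06):
  L=atz('top1',154,209,h);R=atz('top1',201.9,167.5,h);M=(L+R)/2
  d=M-[.489,.2975,h];print(h,M,np.linalg.norm(L-R),np.linalg.norm(d[:2]),np.arctan2(d[1],d[0]),np.arctan2(*(L-R)[1::-1])-np.pi/2)
# median depth heights along plate
for t in np.linspace(.1,.9,7):
  u=154+t*47.9;v=209-t*41.5;print(np.round(max((atd('top1',u+a,v+b)[2] for a in (-1,0,1) for b in (-1,0,1))),4),end=' ')
# side corner: which height matches R
R=atz('top1',201.9,167.5,.05);o,r,_=ray('side1',284.5,181.75)
print('side at',[o+r*(h-o[2])/r[2] for h in (.045,.05,.055)],R)
```

```text
0.04 [0.65333657 0.43905604 0.04      ] 0.14025540058429323 0.21689771569663335 0.711063072750151 0.7033537108959456
0.05 [0.65182661 0.43642877 0.05      ] 0.13863753148494715 0.21404136675055044 0.7063670324118755 0.7033537108959456
0.06 [0.65031665 0.43380149 0.06      ] 0.1370196623856012 0.2111898656351587 0.7015440707407439 0.703353710895946
0.0518 0.0518 0.0515 0.0581 0.0534 0.0507 0.052 side at [array([0.70045058, 0.39321578, 0.045     ]), array([0.69663596, 0.3819849 , 0.05      ]), array([0.69282134, 0.37075402, 0.055     ])] [0.69666054 0.38356091 0.05      ]
```

jog_arm:
  deltas:
    - [[-1.5,-0.5,0],0]
    - [[-3,-1.5,0],0]
    - [[-4.5,-3,0],-0.03]
    - [[-5.7,-5,0],-0.08]
    - [[-5.8,-7.5,0],-0.14]
    - [[-5.8,-10,0],-0.2]
    - [[-5.8,-12.5,0],-0.26]
    - [[-5.8,-15,0],-0.32]
    - [[-5.8,-17.5,0],-0.38]
    - [[-5.8,-20,0],-0.44]
    - [[-5.8,-22.5,0],-0.5]
    - [[-5.8,-25,0],-0.56]
    - [[-5.8,-27.5,0],-0.62]
    - [[-5.8,-29.5,0],-0.645]
    - [[-5.8,-30.2,0],-0.645]
    - [[-5.8,-30.2,0],-0.645]
    - [[-5.8,-30.2,0],-0.645]

```text
time_s: 6.55
tool_pos: [0.4311, -0.0038, 0.0294]
tcp_rot: [3.141, 0.001, 1.635]
force: [-0.3, -0.7, -0.8]
opening: 0.251
```

Run:
```python
from h import *
snap('top','top2');snap('side','side2')
p=cv2.imread('pics/top2.png')
cv2.imwrite('pics/c7.png',cv2.resize(p[80:240,295:455],(600,600),interpolation=cv2.INTER_CUBIC))
```

```text
(no output)
```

View pics/c7.png

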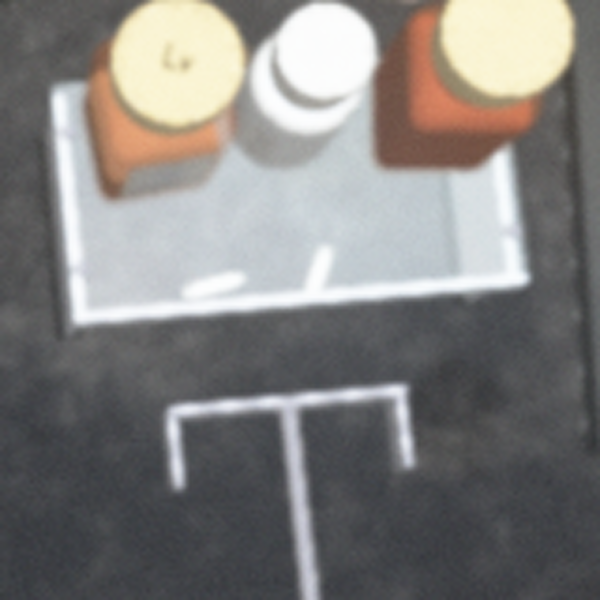

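View pics/side2.png

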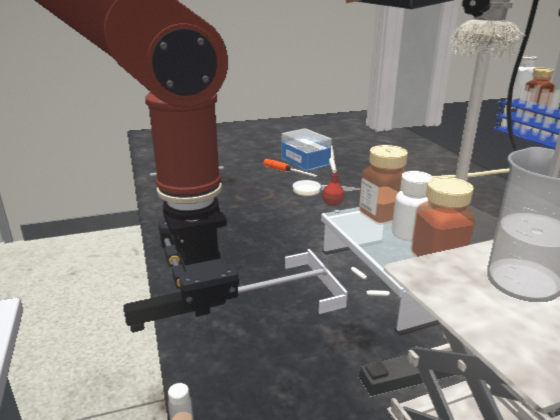

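Run:
```python
from h import *
o=np.array([.694,.005,0]);ang=.06
def sh(w):
  q=w-o;return np.round([q[0]*np.cos(ang)+q[1]*np.sin(ang),-q[0]*np.sin(ang)+q[1]*np.cos(ang)],4)
L=atz('top2',339.8,189.3,.05);R=atz('top2',403,183.2,.05);print(sh(L),sh(R),L,R,np.arctan2(*(L-R)[1::-1])-np.pi/2)
T=atz('top2',295+75/3.75,80+322/3.75,.086);U=atz('top2',295+527/3.75,80+283/3.75,.086);print(sh(T),sh(U),np.arctan2(*(T-U)[1::-1])-np.pi/2)
for u,v in [(183,292),(243,275),(327,248),(312,290)]:print(sh(atz('top2',295+u/3.75,80+v/3.75,.006)))
```

```text
[-0.0497  0.0779] [-0.0482 -0.0624] [0.63974278 0.07982887 0.05      ] [ 0.64960542 -0.06015038  0.05      ] 0.07034160204002848
[0.0003 0.1312] [ 0.0004 -0.1267] 0.06056785224114192
[0.0289 0.054 ]
[0.0364 0.0156]
[ 0.0489 -0.0385]
[ 0.0232 -0.0262]
```

jog_arm:
  deltas:
    - [[0.8,0.05,0],0]
    - [[2,0.1,0],0]
    - [[3.2,0.2,0],0]
    - [[4.4,0.25,0],0]
    - [[5.6,0.35,0],0]
    - [[6.8,0.4,0],0]
    - [[8,0.5,0],0]
    - [[9.2,0.55,0],0]
    - [[10.4,0.6,0],0]
    - [[11.6,0.7,0],0]
    - [[12.6,0.75,0],0]
    - [[13.3,0.8,0],0]
    - [[13.5,0.8,0],0]
    - [[13.5,0.8,0],0]
    - [[13.5,0.8,0],0]

```text
time_s: 8.52
tool_pos: [0.5657, 0.0041, 0.0293]
tcp_rot: [3.141, 0.0, 1.635]
force: [0.2, -0.1, -1.6]
opening: 0.247
```

Run:
```python
from h import *
snap('top','top3');snap('side','side3')
p=cv2.imread('pics/top3.png');q=cv2.imread('pics/side3.png')
cv2.imwrite('pics/c8.png',cv2.resize(p[80:200,295:455],(800,600),interpolation=cv2.INTER_CUBIC))
cv2.imwrite('pics/c9.png',cv2.resize(q[200:350,250:450],(800,600),interpolation=cv2.INTER_CUBIC))
```

```text
(no output)
```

View pics/c8.png

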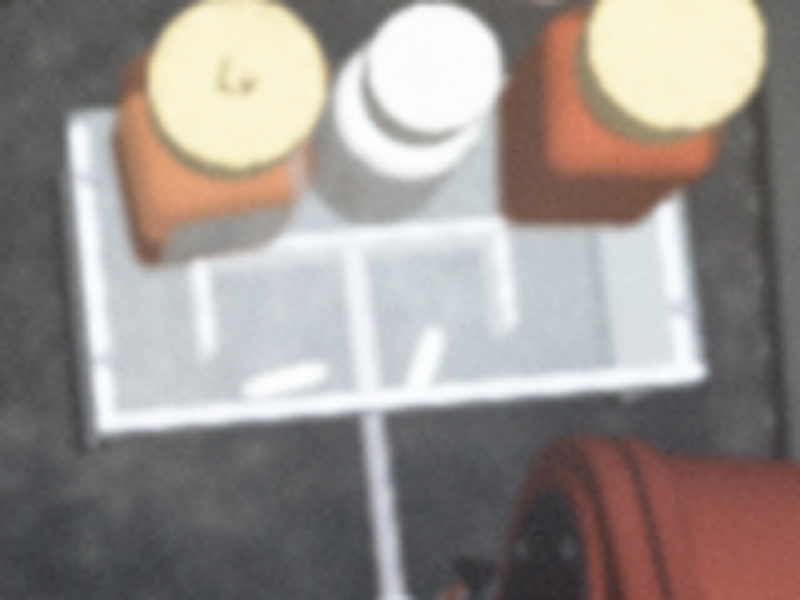

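View pics/c9.png

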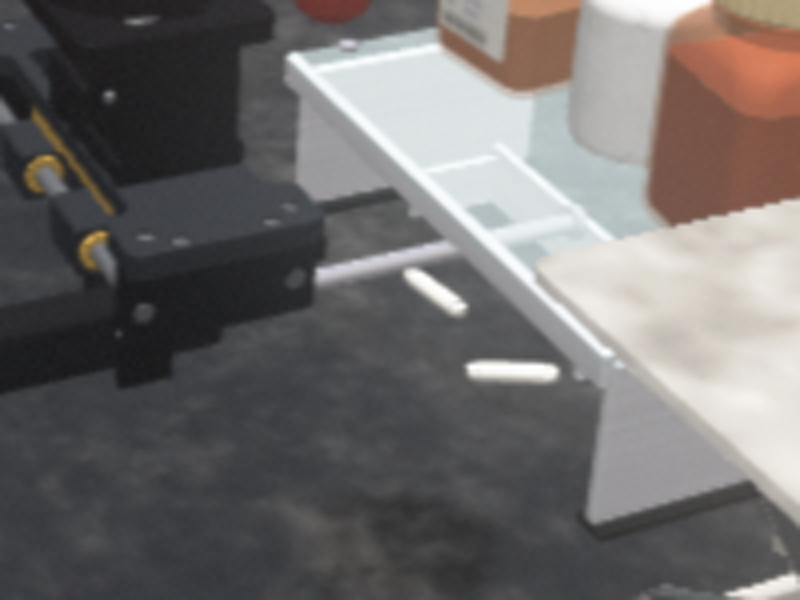

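jog_arm:
  deltas:
    - [[0,0,-0.5],0]
    - [[0,0,-1],0]
    - [[0,0,-1.5],0]
    - [[0,0,-1.9],0]
    - [[0,0,-1.9],0]
    - [[0,0,-1.9],0]

```text
time_s: 9.38
tool_pos: [0.5658, 0.0041, 0.0104]
tcp_rot: [3.141, 0.0, 1.635]
force: [0.1, -0.2, -1.5]
opening: 0.25
```

jog_arm:
  deltas:
    - [[-0.4,0,0],0]
    - [[-1,-0.05,0],0]
    - [[-1.7,-0.1,0],0]
    - [[-2.4,-0.15,0],0]
    - [[-3.1,-0.2,0],0]
    - [[-3.8,-0.25,0],0]
    - [[-4.5,-0.3,0],0]
    - [[-5.2,-0.3,0],0]
    - [[-5.9,-0.35,0],0]
    - [[-6.6,-0.4,0],0]
    - [[-7.3,-0.45,0],0]
    - [[-8,-0.5,0],0]
    - [[-8.7,-0.5,0],0]
    - [[-9.4,-0.55,0],0]
    - [[-10.1,-0.6,0],0]
    - [[-10.8,-0.65,0],0]
    - [[-11.4,-0.7,0],0]
    - [[-11.9,-0.7,0],0]
    - [[-12.3,-0.75,0],0]
    - [[-12.5,-0.75,0],0]

```text
time_s: 11.88
tool_pos: [0.4406, -0.0034, 0.0104]
tcp_rot: [3.141, 0.0, 1.635]
force: [-0.2, -0.5, -0.9]
opening: 0.248
```

Run:
```python
from h import *
snap('top','top4');snap('side','side4')
p=cv2.imread('pics/top4.png');q=cv2.imread('pics/side4.png')
cv2.imwrite('pics/c10.png',cv2.resize(p[120:240,295:455],(800,600),interpolation=cv2.INTER_CUBIC))
cv2.imwrite('pics/c11.png',cv2.resize(q[200:350,250:450],(800,600),interpolation=cv2.INTER_CUBIC))
```

```text
(no output)
```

View pics/c10.png

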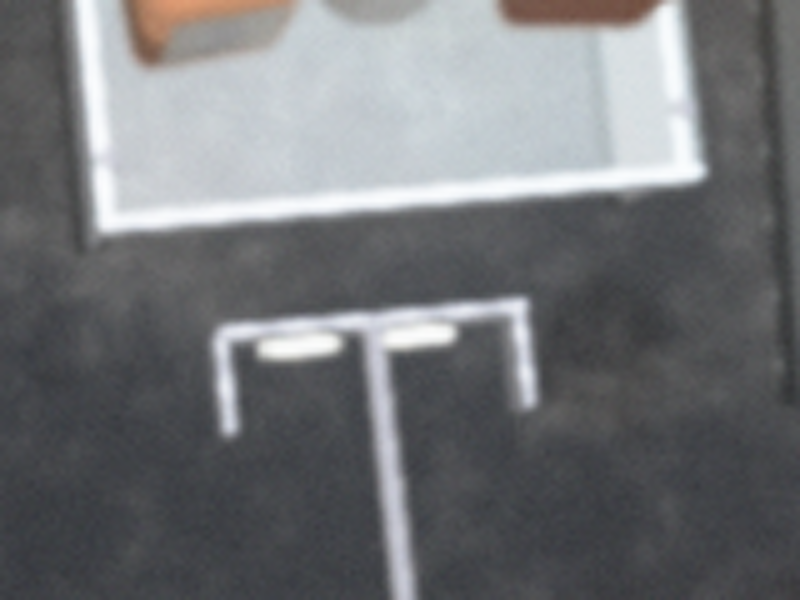

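View pics/c11.png

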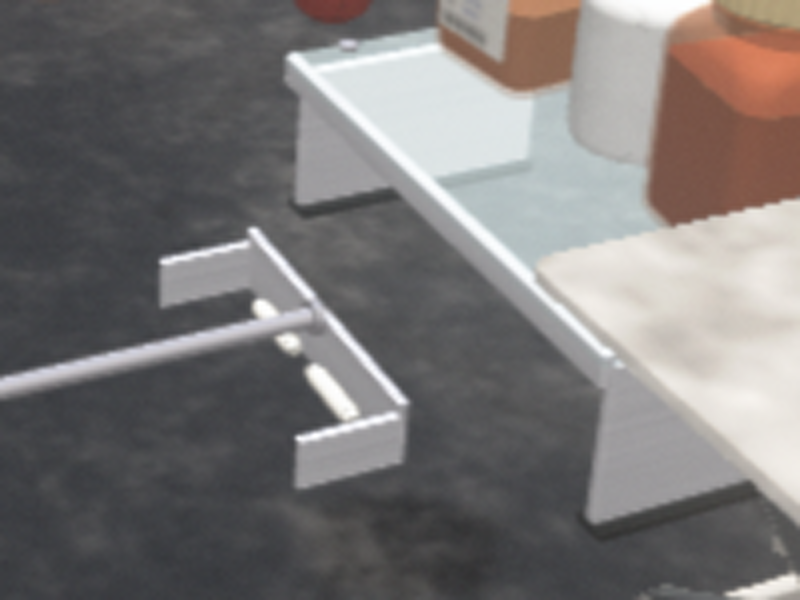

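jog_arm:
  deltas:
    - [[0,0,0.4],0]
    - [[0,0,1],0]
    - [[0,0,2],0]
    - [[-0.4,0,3],0]
    - [[-0.8,0.7,3.5],0]
    - [[-0.8,2.5,3.5],0.04]
    - [[-0.8,5,3.5],0.1]
    - [[-0.8,7.5,3.5],0.16]
    - [[-0.8,10,3.5],0.22]
    - [[-0.8,12.5,3.5],0.28]
    - [[-0.8,15,3.5],0.34]
    - [[-0.8,17.5,3.5],0.4]
    - [[-0.8,20,3.5],0.46]
    - [[-0.8,22.5,3.5],0.52]
    - [[-0.5,25,3.5],0.58]
    - [[0.7,27.5,3.5],0.64]
    - [[2,29.2,3.5],0.64]
    - [[3.5,30,3.5],0.64]
    - [[4.8,30,3.2],0.64]
    - [[4.8,30,3],0.64]

```text
time_s: 14.48
tool_pos: [0.4895, 0.2961, 0.0399]
tcp_rot: [-3.142, 0.001, 2.275]
force: [-0.4, -0.2, -2.4]
opening: 0.247
```

jog_arm:
  deltas:
    - [[0,0,-0.7],0]
    - [[0,0,-1.4],0]
    - [[0,0,-2],0]
    - [[0,0,-2.4],0]
    - [[0,0,-2.7],0]
    - [[0,0,-2.9],0]
    - [[0,0,-2.9],0]
    - [[0,0,-2.9],0]

```text
time_s: 15.48
tool_pos: [0.4896, 0.2961, 0.0111]
tcp_rot: [3.141, 0.001, 2.275]
force: [0.5, 0.6, -1.9]
opening: 0.247
```

Run:
```python
from h import *
print(readout.read_state()['tool_pos'],readout.read_state()['force'])
snap('top','top5')
```

```text
[0.48957235 0.29611349 0.01105001] [ 0.45600968  0.58185618 -1.93089353]
```

View pics/top5.png

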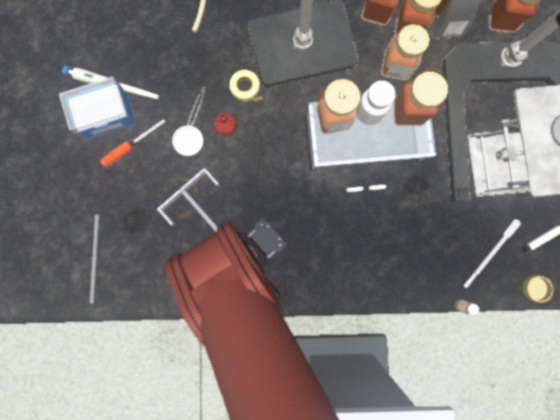

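Bars lie in front of the shelf at about (355,189) and (377,187); the scoop is back at its place, about 1.5 mm up. Lower the rest, release and retreat.

jog_arm:
  deltas:
    - [[0,0,-0.1],0]
    - [[0,0,-0.15],0]
    - [[0,0,-0.15],0]

```text
time_s: 15.9
tool_pos: [0.4896, 0.2961, 0.0096]
tcp_rot: [3.141, 0.001, 2.275]
force: [-0.3, 0.6, 0.4]
opening: 0.246
```

jog_arm:
  deltas:
    - [[0,0,0],0]
    - [[0,0,0],0]
    - [[0,0,0],0]
    - [[0,0,0],0]
    - [[0,0,0],0]
    - [[0,0,0],0]
    - [[0,0,0],0]
    - [[0,0,0],0]
  fingers: 8.7

```text
time_s: 16.9
tool_pos: [0.4897, 0.2961, 0.0097]
tcp_rot: [3.141, 0.001, 2.275]
force: [0.2, 0.4, -0.1]
opening: 0.982
```

jog_arm:
  deltas:
    - [[0,0,1],0]
    - [[0,0,2.5],0]
    - [[0,0,5],0]
    - [[0,0,8],0]
    - [[0,0,12],0]
    - [[0,0,16],0]
    - [[-3,3,20],0]
    - [[-6,7,20],0]
    - [[-9,11,20],0]
    - [[-12,15,20],0]
    - [[-15,19,20],0]
    - [[-18,23,20],0]
    - [[-18,23,20],0]
    - [[-18,23,20],0]

```text
time_s: 18.65
tool_pos: [0.3101, 0.5258, 0.2104]
tcp_rot: [3.14, 0.001, 2.275]
force: [0.4, -0.4, 0.7]
opening: 1.005
```

Run:
```python
from h import *
snap('top','top6');snap('side','side6')
o=np.array([.694,.005,0]);ang=.06
for u,v in [(355,189),(377,187)]:
  q=atz('top6',u,v,.006)-o;print(q[0]*np.cos(ang)+q[1]*np.sin(ang),-q[0]*np.sin(ang)+q[1]*np.cos(ang))
```

```text
-0.046414317081121245 0.03568904312310943
-0.04617195490422283 -0.01560545101796822
```

View pics/top6.png

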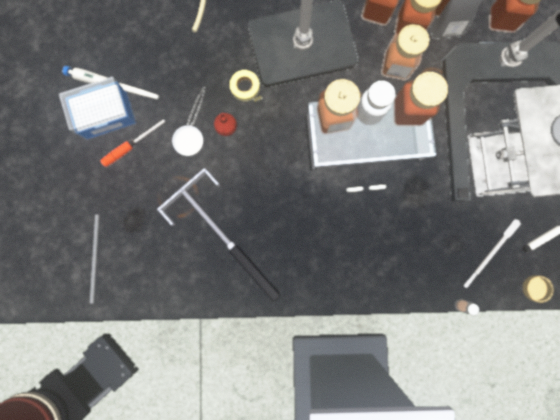

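View pics/side6.png

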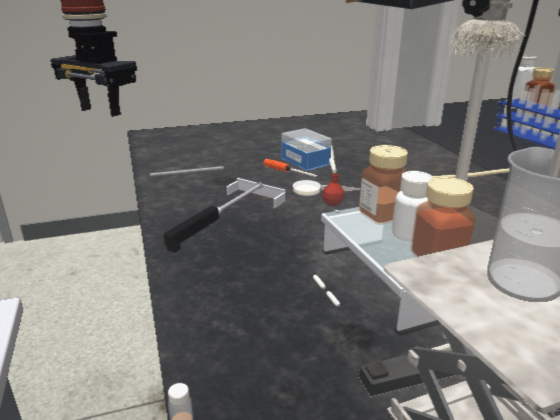

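Run:
```python
from h import *
print(workorder.close_job())
```

```text
the job is handed in; nothing more can be done
None
```

I drew both stir bars out from under the shelf with the scoop and handed the job in at about 19 s of the 42 s allowed. No verdict was reported.

- **How:** I took the scoop by its black handle and carried the head in under the trim, about 20 mm above the bench. I lowered it behind both bars and drew them out. I then lifted the scoop clear of the bars and laid it back where it had been.
- **Bars:** in the last pictures they lie about 46 mm in front of the front edge, 36 mm to the left and 16 mm to the right of the shelf's middle.
- **Scoop:** it looks flat on the bench. The back plate, off to the left of the shelf, is about 14–17 mm in front of the line of its front edge. That is the smallest margin: a few mm of error in the shelf's measured angle would still leave it in front.
- **Contact:** wrist forces stayed within a few N at every reading, and no contact with the shelf or jars showed. The arm is backed away with the gripper open, touching nothing.

The measurements agreed to within a few mm. The head's angle was off by about 0.01 rad on entry, which did not matter. No check failed.

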